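Put the microscope accessories back on their own rests

ROBOT

A 6-joint arm with a two-finger parallel gripper is mounted at the origin on a cart in front of the work surface, level with it; the furniture and walls round the work are solid. World frame = base frame: x ahead of the robot, y to its left, z up, the work surface at z = 0. Lengths are in mm, angles in rad, forces in N, time in s.
With the tool pointing down it reaches from about 350 to 875 mm from the base axis. Payload 4.2 kg.
Tool frame: the origin (TCP) lies midway between the tips of the shut fingers; the grasp point (between the pads) lies 19 mm behind it; z points along the fingers, y is the line along which they close (so a half turn about z gives the same grasp; the last joint's range is limited). The gripper opens to 85 mm and grips with 20 to 120 N. Pads are 22 mm wide; open, the fingers measure 114 mm over their backs; the gripper's body (76 mm by 85 mm) begins 54 mm behind the grasp point. The pads swing forward as they close: fully open they stand 13 mm farther back than shut.
Start: joints at [-1.075, 0.385, 0.008, 0, -1.194, -0.259], TCP at [146.638, -607.533, 231.312] pointing down, gripper open.
Joint ranges: [-3.14, 3.14], [-1.21, 2.06], [-1.07, 1.41], [-3.16, 2.05], [-2.99, -0.16], [-3.1, 3.1]. Speed limits (rad/s): [2.79, 2.79, 3.14, 3.14, 3.14, 3.14].

INTERFACE

Orientations are given as a 3x3 rotation matrix whose columns are the frame's x, y, z axes.
In Python, from rig import ctrl gives the robot as it stands.
- The arm moves only by the tool apply_moves, never from a script. Its argument "increments" is one flat list of numbers, 6 for each row, row after row: the shift along the world's x, y, z in m, then the turn, a rotation vector about the world's x, y, z in degrees. A call has 1 to 12 rows; each row is the pose to reach, as a shift and turn from the pose commanded when the call began; what a row does not reach only later rows make up. A row lasts 1/10 s, in which the tool goes at most 50 mm and 8.59 degrees, less where a joint would pass 70% of its speed; a pose out of reach is approached as far as the arm can. A call with a gripper value outside its range is refused whole. "grip" is the closure in counts, from 0 (fully open) to 255 (shut), set as the call begins (left out, the last holds). The fingers move at their own pace and stop on an object; the grip force is fixed at half the most. Time passes only in rows, so rows that repeat a pose let the fingers close. It gives the time, the measured TCP pose, the force, the opening and the grip force at its end, in the units of the state.
- ctrl.observe(): the state, without advancing time (a new reading comes with each control period).
- ctrl.grab_frame(name): name is "side" or "top"; returns the picture (384x512x3 uint8, red, green, blue); there is no depth.
- ctrl.camera_model(name): a dict with "fx", "fy", "cx", "cy" (pixels), "k1" (the pictures are not rectified: a ray, as slopes to the right and down, at radius r is drawn at 1 + k1 r^2 times it, then the intrinsics apply), "view" (4x4, takes a point from world to camera coordinates). Camera axes: x right, y down, z forward; pixel columns grow to the right and rows downward; lengths in mm; the calibration is good to about 2 mm. A picture is of the moment at which its call begins. camera_model takes no time and is no camera call.
- ctrl.sign_off(): hands the job in; it is judged then, once.
The state is a dict: "t": time; "joint_positions": joint angles; "qd": joint speeds; "joint_efforts": joint torques, N m; "eef_pos": TCP position; "tcp_rot": TCP orientation; "ft_force": force on the tool from outside, world axes, zero at the start; "wrist_torque": the same for the moment, N m; "width": finger opening in mm; "gripper_force": force on a finger pad.
Only numpy, scipy, OpenCV 4.12 (cv2) and the standard library are available. Lean on these libraries where they do the work, as an engineer would, in place of code of your own. Each camera call takes 0.05 s, during which the arm holds its last target. There are 200 camera calls.

TASK

The three microscope accessories stand on one another's rests: put them right, so that the lens ring lies in the middle of the round tray, the eyepiece stands in the middle of the square tray, and the coverslip box lies in the middle of the oblong tray, lengthwise along it. On the way, park one of the three near the middle of the empty wooden pad, set down and let go, and leave the pad empty at the end. Keep the three upright, never tipped over, and leave the forceps, needle and marker where they lie between the rests.

Things in the scene. Friction and masses are not known exactly. Their poses are not given: they have to be found in the camera images.
- eyepiece: spare microscope eyepiece standing upright: a cylinder 40 mm in diameter, 49 mm tall, black with a pale upper barrel; loose, about 85 g. Origin at the centre of its underside, z up along its axis. Starts in the round tray.
- lens_ring: auxiliary lens in a black ring, lying flat: 52 mm in diameter, 17 mm tall, loose, about 110 g; grasp across its outside. Origin at the centre of its underside, z up along its axis. Starts in the oblong tray.
- cover_box: small blue coverslip carton lying flat: 42 mm (its x axis) by 58 mm (its y axis), 21 mm tall, loose, about 40 g; grasp across the 42 mm. Origin at the centre of its underside, z up. Starts in the square tray.
- round_tray: round grey plastic tray, fixed to the top, 110 mm outside diameter; floor 4 mm above the worktop, lip 4 mm wide whose top is 7 mm above the worktop. Home of the lens ring. Origin at the centre of its underside, on the worktop, z up.
- square_tray: square grey plastic tray, fixed to the top, 92 by 92 mm outside; floor 4 mm above the worktop, lip 4 mm wide whose top is 7 mm above the worktop. Home of the eyepiece. Origin at the centre of its underside, on the worktop, z up.
- oblong_tray: oblong grey plastic tray, fixed to the top, 130 mm (its x axis) by 76 mm (its y axis) outside; floor 4 mm above the worktop, lip 4 mm wide whose top is 7 mm above the worktop. Home of the coverslip box, whose 58 mm side goes along the tray's x axis, either way round. Origin at the centre of its underside, on the worktop, z up.
- wood_pad: flat six-sided dark wooden pad, 92 mm over its corners, 4 mm thick, no lip, fixed to the top, empty at the start: the parking place. Origin at the centre of its underside, on the worktop, z up.
- forceps: red forceps lying flat on the worktop between two of the rests, 115 mm long (its y axis), 15 mm wide, 10 mm high; loose. Origin at the middle of its underside.
- needle: dissecting needle with a wooden handle lying on the worktop between two of the rests, 134 mm long (its own y axis), 9 mm thick; loose. Origin at the middle of its underside.
- marker_pen: white marker with a black cap lying on the worktop between two of the rests, 130 mm long (its own y axis), 16 mm thick; loose. Origin at the middle of its underside.

How it is judged (in metres and radians):
On the way:
1. one of the three accessories is parked on the wooden pad, upright, let go and at rest, its centre within 25 mm of the pad's (((horizontal distance between eyepiece and wood_pad below 0.025 m and height (world z) of eyepiece below 0.009 m and angle between eyepiece's own z axis and vertical below 0.1 rad and linear speed of eyepiece below 0.03 m/s and contact force between the fingers and eyepiece below 0.1 N) or (horizontal distance between lens_ring and wood_pad below 0.025 m and height (world z) of lens_ring below 0.009 m and angle between lens_ring's own z axis and vertical below 0.1 rad and linear speed of lens_ring below 0.03 m/s and contact force between the fingers and lens_ring below 0.1 N) or (horizontal distance between cover_box and wood_pad below 0.025 m and height (world z) of cover_box below 0.009 m and angle between cover_box's own z axis and vertical below 0.1 rad and linear speed of cover_box below 0.03 m/s and contact force between the fingers and cover_box below 0.1 N))), for 0.2 s.
At the end, for the whole second after the job is handed in: Lens ring in the round tray, eyepiece in the square tray, coverslip box in the oblong tray: each upright (within 0.1 rad) on the tray's floor, within 15 mm of its middle, the box's long side within 0.2 rad of the tray's, all released and at rest (so the pad is empty) (horizontal distance between lens_ring and round_tray below 0.015 m and z of lens_ring in the frame of round_tray between 0.0005 and 0.008 m and angle between each of lens_ring, eyepiece, cover_box's own z axis and vertical below 0.1 rad and linear speed of each of lens_ring, eyepiece, cover_box below 0.02 m/s and contact force between the fingers and lens_ring below 0.1 N and horizontal distance between eyepiece and square_tray below 0.015 m and z of eyepiece in the frame of square_tray between 0.0005 and 0.008 m and contact force between the fingers and eyepiece below 0.1 N and horizontal distance between cover_box and oblong_tray below 0.015 m and z of cover_box in the frame of oblong_tray between 0.0005 and 0.008 m and contact force between the fingers and cover_box below 0.1 N and angle between the y axis of cover_box and the x axis of oblong_tray, either way round below 0.2 rad); the robot touches nothing.
It fails at once if an accessory is tipped over (more than 0.7 rad) (angle between any of eyepiece, lens_ring, cover_box's own z axis and vertical above 0.7 rad).
It fails at once if the forceps, needle or marker is moved by more than 20 mm (distance of any of forceps, needle, marker_pen from where it was at the start of the episode above 0.02 m).
It also fails if it takes over 104 s, if anything falls off the work surface, if the arm or the gripper's body presses on something with over 40 N, if the wrist force passes 120 N, or if a joint passes its speed limit or range.

## Working session

There is one attempt and no reset: what is moved stays moved. The work goes in short steps, Python scripts to look and compute and a tool call to move; the robot and the scene stay as the last step left them, time stands still between calls to the robot, and variables do not carry over. Pictures are saved under pics/ and viewed, at most 14 in all, crops included, and the job is handed in when it is done.

Besides the shell and the picture viewer there is one more tool, called after ">>>" as a command line: name --argument value ..., lists and objects as JSON in quotes. apply_moves: Moves the arm, as the interface text tells. Its arguments: {"type":"object","properties":{"increments":{"type":"array"},"grip":{"type":"number"}},"required":["increments"]}

```bash
mkdir -p pics
cat > h.py <<'E'
import numpy as np, cv2
from rig import ctrl
def grab(n,f):
    im=ctrl.grab_frame(n); cv2.imwrite(f,im[:,:,::-1]); return im
def ray(n,u,v):
    m=ctrl.camera_model(n); d=np.array([(u-m['cx'])/m['fx'],(v-m['cy'])/m['fy']]); s=d.copy()
    for _ in range(20): s=d/(1+m['k1']*(s@s))
    V=np.array(m['view']); R=V[:3,:3]; c=-R.T@V[:3,3]; return c,R.T@np.array([s[0],s[1],1])
def onz(n,u,v,z):
    c,d=ray(n,u,v); return c+d*(z-c[2])/d[2]
E
python3 - <<'E'
from h import *
for n in('top','side'):
    grab(n,f'pics/{n}0.png'); m=ctrl.camera_model(n); print(n,m['fx'],m['k1'],ray(n,m['cx'],m['cy']))
print(ctrl.observe())
E
```

```text
top 411.0221871160809 0.009978753294497615 (array([429.1815102 , -15.41853524, 996.99625308]), array([ 0.08458945,  0.03509877, -0.99579752]))
side 471.06289180001374 -0.043620859509755874 (array([ -38.81157411, 1080.1422646 ,  651.86548044]), array([ 0.40236677, -0.80319089, -0.43930102]))
{'t': 0.1, 'joint_positions': array([-1.07538223e+00,  3.85460909e-01,  6.78426953e-03, -4.03673051e-04,
       -1.19402220e+00, -2.58615133e-01]), 'qd': array([ 0.0002775 , -0.00116462,  0.00292875, -0.00014034,  0.0021517 ,
        0.00118651]), 'joint_efforts': array([-4.26217539e-04, -3.93318772e+01,  1.88929582e+01,  4.19792488e+00,
       -2.63515838e-03,  3.01570630e-06]), 'eef_pos': array([ 146.51773347, -607.05270467,  230.35547551]), 'tcp_rot': array([[-9.72128770e-01, -2.34446848e-01, -5.74203312e-04],
       [-2.34447518e-01,  9.72127014e-01,  1.85219455e-03],
       [ 1.23957378e-04,  1.93519215e-03, -9.99998120e-01]]), 'ft_force': array([ 0.32847828, -0.94362421, -0.83619176]), 'wrist_torque': array([0.062121  , 0.00868554, 0.00308667]), 'gripper_force': 0.0, 'width': 85.45314632486412}
```

View pics/top0.png

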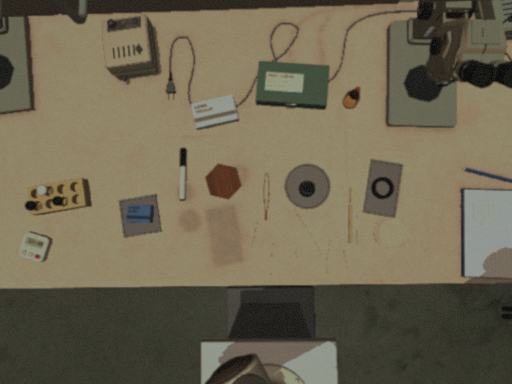

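View pics/side0.png

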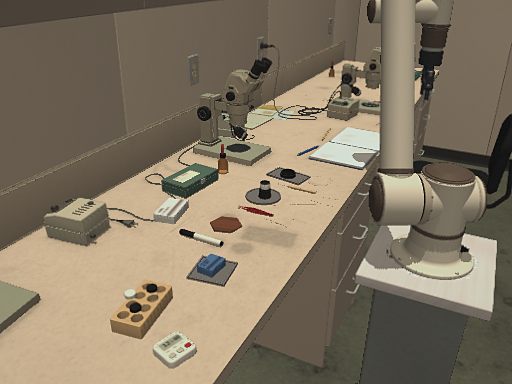

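The top view shows the square tray with the box at (140,216), marker (183,175), pad (223,181), forceps (266,196), round tray with eyepiece (307,186), needle (350,215) and oblong tray with ring (383,188). I'll measure with masks.

Run:
```python
from h import *
im=cv2.imread('pics/top0.png')
hsv=cv2.cvtColor(im,cv2.COLOR_BGR2HSV).astype(int)
for p in[(160,205),(125,228),(140,213),(307,170),(307,186),(298,186),(307,200),(383,165),(383,188),(390,188),(223,181),(183,190),(266,200),(350,220),(320,230)]:
    print(p,hsv[p[1],p[0]])
c=cv2.resize(im[135:260,105:265],None,fx=5,fy=4.8,interpolation=cv2.INTER_CUBIC)
d=cv2.resize(im[140:250,255:415],None,fx=5,fy=5,interpolation=cv2.INTER_CUBIC)
cv2.imwrite('pics/c1.png',c);cv2.imwrite('pics/c2.png',d)
```

```text
(160, 205) [ 24  73 150]
(125, 228) [18 50 91]
(140, 213) [104 103 102]
(307, 170) [15 53 97]
(307, 186) [ 5 41 37]
(298, 186) [15 52 89]
(307, 200) [16 49 98]
(383, 165) [19 44 92]
(383, 188) [19 43 95]
(390, 188) [ 0 32 24]
(223, 181) [ 11 175  83]
(183, 190) [ 27  42 141]
(266, 200) [ 20  79 142]
(350, 220) [ 20 121 137]
(320, 230) [ 22  73 146]
```

View pics/c1.png

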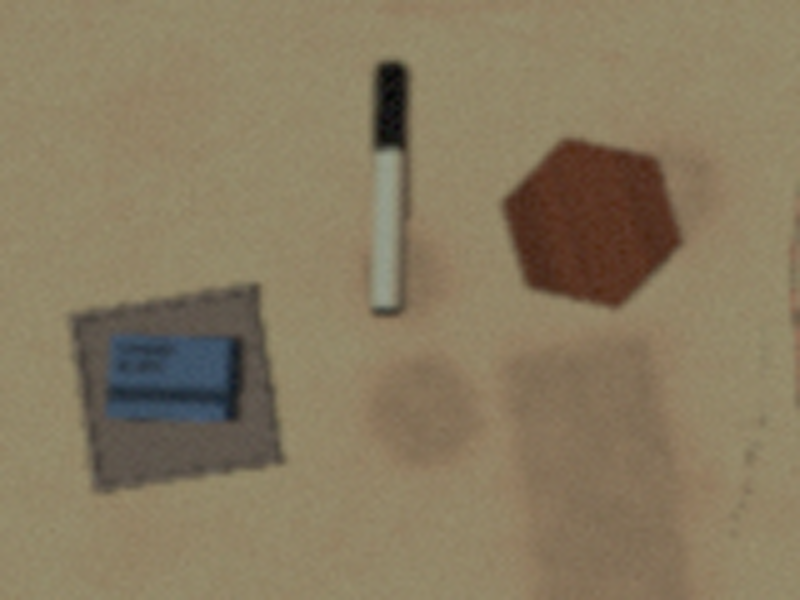

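View pics/c2.png

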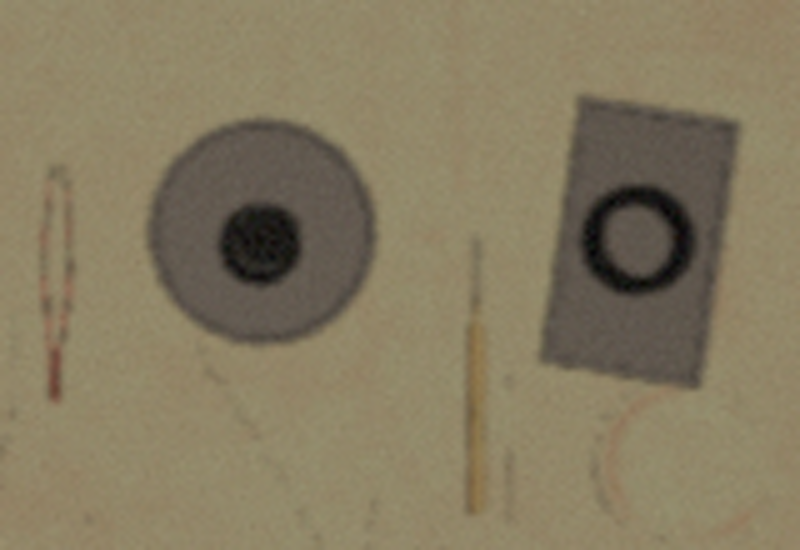

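The crops show the box's top face with its right side visible, a six-sided pad, the eyepiece as a dark disc slightly below the round tray's middle, and the ring near the middle of the oblong tray.

```bash
cat > meas.py <<'E'
from h import *
def blob(mask,roi):
    x0,y0,x1,y1=roi; k=np.zeros(mask.shape,np.uint8); k[y0:y1,x0:x1]=mask[y0:y1,x0:x1]*255
    k=cv2.morphologyEx(k,cv2.MORPH_OPEN,np.ones((2,2)))
    cs,_=cv2.findContours(k,cv2.RETR_EXTERNAL,cv2.CHAIN_APPROX_NONE); return max(cs,key=cv2.contourArea)
def wpts(n,c,z): return np.array([onz(n,*p,z)[:2] for p in c.reshape(-1,2).astype(float)]).astype(np.float32)
def rep(name,c,z,n='top'):
    w=wpts(n,c,z); M=cv2.moments(w.reshape(-1,1,2)); cen=(M['m10']/M['m00'],M['m01']/M['m00'])
    r=cv2.minAreaRect(w); b=cv2.boxPoints(r); e=[b[1]-b[0],b[2]-b[1]]; L=max(e,key=np.linalg.norm)
    print(name,'cen',np.round(cen,1),'rect',np.round(r[0],1),np.round(r[1],1),'long-axis deg',round(float(np.degrees(np.arctan2(L[1],L[0]))%180),1))
E
python3 - <<'E'
from meas import *
im=cv2.imread('pics/top0.png'); hsv=cv2.cvtColor(cv2.GaussianBlur(im,(3,3),0),cv2.COLOR_BGR2HSV).astype(int); H,S,V=hsv[...,0],hsv[...,1],hsv[...,2]
g=(V<118)
rep('square',blob(g,(112,188,168,244)),7); rep('pad',blob((S>120)&(V<120),(198,155,250,208)),4)
rep('round',blob(g,(278,158,336,214)),7); rep('oblong',blob(g,(358,152,410,224)),7)
blue=(H>85)&(H<130)&(S>60)
rep('box all',blob(blue,(112,188,168,244)),25); rep('box top',blob(blue&(V>88),(112,188,168,244)),25)
rep('eyep z53',blob(V<68,(285,165,330,208)),53); rep('eyep z4',blob(V<68,(285,165,330,208)),4)
rep('ring',blob(V<60,(365,165,402,212)),21)
rep('marker',blob((S<60)&(V>128)|(V<60),(176,142,192,205)),10)
rep('forceps',blob((H<14)&(S>80)|(V<115),(258,168,274,225)),5); rep('needle',blob((S>95)|(V<115),(343,182,356,246)),5)
E
```

```text
square cen [450.6 302.4] rect [450.5 302.5] [93.2 93.8] long-axis deg 98.5
pad cen [530.9  99.3] rect [530.5  98.6] [83.8 75.5] long-axis deg 76.2
round cen [ 514.5 -103.8] rect [ 514.5 -102.6] [108.1 106.4] long-axis deg 88.8
oblong cen [ 506.3 -283.1] rect [ 506.1 -282.9] [ 78.  131.2] long-axis deg 169.0
box all cen [455.1 298.7] rect [455.9 298.6] [58.  38.1] long-axis deg 89.0
box top cen [461.3 291.3] rect [461.9 301. ] [53.1 21.4] long-axis deg 89.0
eyep z53 cen [504.8 -98.7] rect [504.6 -98.5] [34.3 34.6] long-axis deg 178.6
eyep z4 cen [ 508.7 -103. ] rect [ 508.5 -102.8] [36.1 36.4] long-axis deg 178.6
ring cen [ 506.1 -278.6] rect [ 506.1 -278.4] [51.4 49.7] long-axis deg 88.8
marker cen [529.9 200. ] rect [529.8 199.8] [12.2 73.4] long-axis deg 179.9
forceps cen [448.7  -2.7] rect [448.7  -2.7] [ 2.4 19.2] long-axis deg 178.9
needle cen [ 423.8 -203.7] rect [ 424.  -203.7] [ 4.7 85.6] long-axis deg 178.0
```

>>> apply_moves --increments '[0.36,0.508,-0.09,0,0,0,0.36,0.508,-0.09,0,0,0,0.36,0.508,-0.09,0,0,0,0.36,0.508,-0.09,0,0,0,0.36,0.508,-0.09,0,0,0,0.36,0.508,-0.09,0,0,0,0.36,0.508,-0.09,0,0,0,0.36,0.508,-0.09,0,0,0,0.36,0.508,-0.09,0,0,0,0.36,0.508,-0.09,0,0,0,0.36,0.508,-0.09,0,0,0,0.36,0.508,-0.09,0,0,0]' --grip 0

```text
t: 1.3
eef_pos: [490.6, -121.1, 145.1]
tcp_rot: [[-0.972, -0.235, -0.0], [-0.235, 0.972, -0.0], [0.0, 0.0, -1.0]]
ft_force: [1.0, -0.7, 0.1]
width: 85.4
gripper_force: 0.0
```

Run:
```python
from h import *
im=cv2.imread('pics/side0.png')
cv2.imwrite('pics/c3.png',cv2.resize(im[160:285,180:320],None,fx=5,fy=4.8,interpolation=cv2.INTER_CUBIC))
print('box top',onz('top',138.3,213.5,25)); 
V=np.array(ctrl.camera_model('side')['view']); m=ctrl.camera_model('side')
for p in[(505,-99,53),(509,-103,53),(505,-99,4),(461,299,25),(455,299,25)]:
    q=V[:3,:3]@np.array(p)+V[:3,3]; s=q[:2]/q[2]; s=s*(1+m['k1']*(s@s)); print(p,m['fx']*s[0]+m['cx'],m['fy']*s[1]+m['cy'])
```

```text
box top [457.1484948  302.75309155  25.        ]
(505, -99, 53) 265.34348739021675 181.92421792030066
(509, -103, 53) 264.71677484557443 181.17998219093346
(505, -99, 4) 265.01996527984227 196.37404440945306
(461, 299, 25) 209.54389869454994 259.3993247512932
(455, 299, 25) 211.73853699088392 260.0704141179431
```

View pics/c3.png

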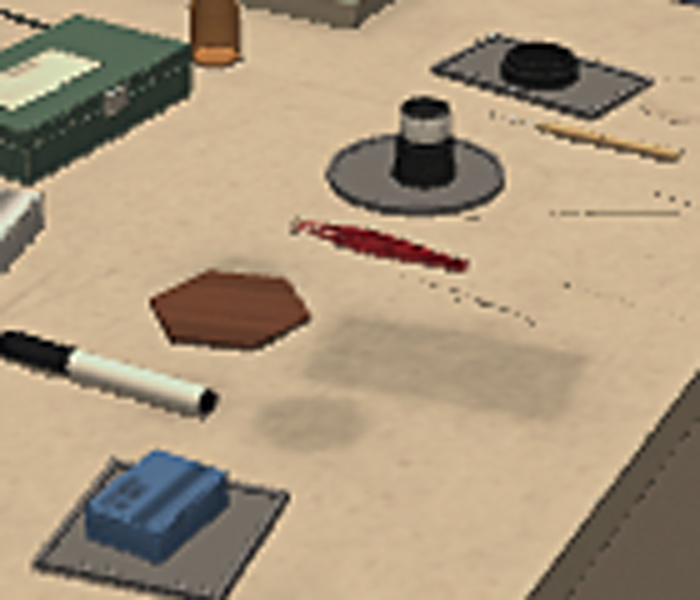

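The side crop puts the eyepiece's top at about (265.4,181.9), which fits (505,-99). The box's top is at about (211,263), near (457,302).

>>> apply_moves --increments '[0.0145,0.022,-0.005,0,0,0,0.0145,0.022,-0.005,0,0,0,0.0145,0.022,-0.045,0,0,0,0.0145,0.022,-0.085,0,0,0,0.0145,0.022,-0.115,0,0,0,0.0145,0.022,-0.133,0,0,0,0.0145,0.022,-0.133,0,0,0,0.0145,0.022,-0.133,0,0,0]'

```text
t: 2.1
eef_pos: [504.4, -101.6, 12.8]
tcp_rot: [[-0.972, -0.234, -0.0], [-0.234, 0.972, -0.0], [0.0, -0.0, -1.0]]
ft_force: [-0.1, 0.5, -0.3]
width: 85.4
gripper_force: 0.0
```

Run:
```python
from h import *
im=grab('side','pics/s1.png')[:,:,::-1]
cv2.imwrite('pics/s1c.png',cv2.resize(im[130:220,215:320],None,fx=6,fy=6,interpolation=cv2.INTER_CUBIC))
```

```text
(no output)
```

View pics/s1c.png

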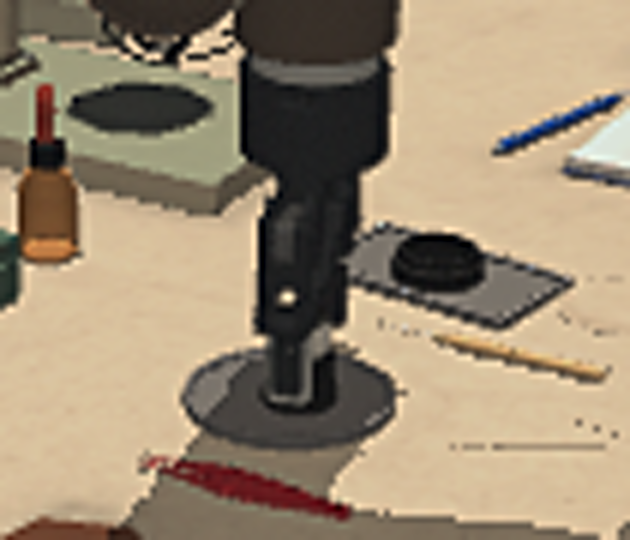

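The open fingers straddle the eyepiece at about (300,385) in the crop. Closing now.

>>> apply_moves --increments '[0,0,0,0,0,0,0,0,0,0,0,0,0,0,0,0,0,0,0,0,0,0,0,0,0,0,0,0,0,0,0,0,0,0,0,0,0,0,0,0,0,0,0,0,0,0,0,0]' --grip 255

```text
t: 2.95
eef_pos: [505.1, -101.0, 13.4]
tcp_rot: [[-0.972, -0.235, 0.001], [-0.235, 0.972, -0.0], [-0.001, -0.0, -1.0]]
ft_force: [-0.6, 0.4, 6.6]
width: 38.6
gripper_force: 60.0
```

>>> apply_moves --increments '[0,0,0.03,0,0,0,0,0,0.06,0,0,0,0.006,0.045,0.06,0,0,0,0.012,0.09,0.06,0,0,0,0.018,0.135,0.06,0,0,0,0.023,0.175,0.06,0,0,0,0.026,0.2,0.06,0,0,0,0.026,0.2,0.06,0,0,0,0.026,0.2,0.03,0,0,0,0.026,0.2,0.01,0,0,0,0.026,0.2,0.001,0,0,0,0.026,0.2,0.001,0,0,0]'

```text
t: 4.15
eef_pos: [530.1, 98.3, 13.9]
tcp_rot: [[-0.972, -0.235, -0.001], [-0.235, 0.972, -0.001], [0.001, -0.0, -1.0]]
ft_force: [-0.6, 1.0, -0.7]
width: 38.4
gripper_force: 60.5
```

>>> apply_moves --increments '[0,0,0,0,0,0,0,0,0,0,0,0]'

```text
t: 4.35
eef_pos: [530.5, 98.5, 13.6]
tcp_rot: [[-0.972, -0.234, 0.0], [-0.234, 0.972, 0.0], [-0.0, 0.0, -1.0]]
ft_force: [-0.2, 0.3, 0.2]
width: 38.6
gripper_force: 60.5
```

>>> apply_moves --increments '[0,0,0,0,0,0,0,0,0,0,0,0,0,0,0,0,0,0,0,0,0,0,0,0,0,0,0,0,0,0,0,0,0,0,0,0,0,0,0,0,0,0,0,0,0.03,0,0,0,0,0,0.075,0,0,0,0,0,0.11,0,0,0,0,0,0.11,0,0,0]' --grip 0

```text
t: 5.45
eef_pos: [533.8, 100.3, 129.0]
tcp_rot: [[-0.972, -0.236, 0.011], [-0.236, 0.972, 0.004], [-0.012, 0.001, -1.0]]
ft_force: [0.4, 0.8, -0.1]
width: 85.3
gripper_force: 0.0
```

>>> apply_moves --increments '[-0.0245,-0.377,-0.01,0,0,65.5,-0.0245,-0.377,-0.01,0,0,65.5,-0.0245,-0.377,-0.01,0,0,65.5,-0.0245,-0.377,-0.01,0,0,65.5,-0.0245,-0.377,-0.01,0,0,65.5,-0.0245,-0.377,-0.01,0,0,65.5,-0.0245,-0.377,-0.01,0,0,65.5,-0.0245,-0.377,-0.01,0,0,65.5,-0.0245,-0.377,-0.01,0,0,65.5,-0.0245,-0.377,-0.05,0,0,65.5,-0.0245,-0.377,-0.05,0,0,65.5,-0.0245,-0.377,-0.05,0,0,65.5]'

```text
t: 6.65
eef_pos: [505.2, -277.9, 72.8]
tcp_rot: [[-0.189, -0.982, -0.003], [-0.982, 0.189, 0.0], [0.0, 0.003, -1.0]]
ft_force: [0.6, 0.7, 0.7]
width: 85.4
gripper_force: 0.0
```

Run:
```python
from h import *
im=grab('top','pics/t1.png')[:,:,::-1]
cv2.imwrite('pics/t1c.png',cv2.resize(im[140:250,195:415],None,fx=3.6,fy=3.6,interpolation=cv2.INTER_CUBIC))
from meas import *
V=cv2.cvtColor(np.ascontiguousarray(im),cv2.COLOR_BGR2HSV)[...,2]
rep('eyep',blob(V<58,(205,160,245,202)),53)
```

```text
eyep cen [529.6  92.5] rect [529.2  92.5] [34.9 35.1] long-axis deg 179.3
```

View pics/t1c.png

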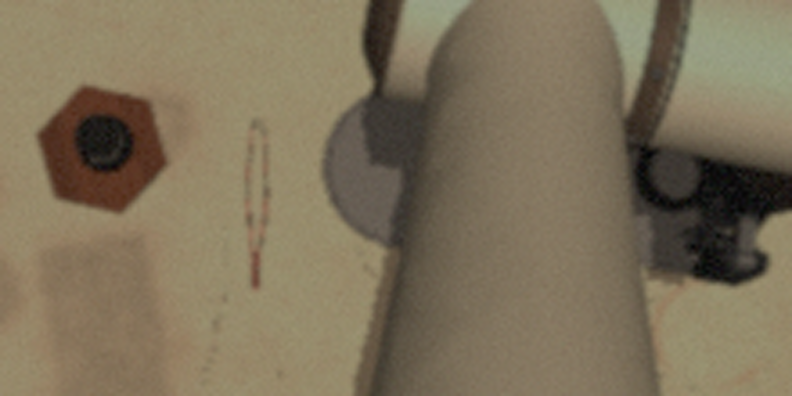

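The eyepiece stands upright on the pad, at crop (103,143), within 10 mm of the pad's middle. The fingers straddle the ring, so I'll descend and grip.

>>> apply_moves --increments '[0,0,-0.03,0,0,0,0,0,-0.055,0,0,0,0,0,-0.066,0,0,0,0,0,-0.066,0,0,0]'

```text
t: 7.1
eef_pos: [505.9, -277.5, 7.2]
tcp_rot: [[-0.189, -0.982, -0.001], [-0.982, 0.189, 0.0], [0.0, 0.001, -1.0]]
ft_force: [0.2, 0.3, 0.0]
width: 85.3
gripper_force: 0.0
```

>>> apply_moves --increments '[0,0,0,0,0,0,0,0,0,0,0,0,0,0,0,0,0,0,0,0,0,0,0,0,0,0,0,0,0,0,0,0,0,0,0,0,0,0,0,0,0,0]' --grip 255

```text
t: 7.8
eef_pos: [507.3, -278.4, 9.7]
tcp_rot: [[-0.189, -0.982, 0.003], [-0.982, 0.189, -0.001], [0.001, -0.004, -1.0]]
ft_force: [-0.7, 1.1, 5.8]
width: 49.9
gripper_force: 61.3
```

>>> apply_moves --increments '[0,0,0.025,0,0,0,0,0,0.05,0,0,0,0.002,0.045,0.05,0,0,0,0.004,0.09,0.05,0,0,0,0.006,0.135,0.05,0,0,0,0.008,0.165,0.05,0,0,0,0.008,0.1745,0.05,0,0,0,0.008,0.1745,0.05,0,0,0,0.008,0.1745,0.025,0,0,0,0.008,0.1745,0.008,0,0,0,0.008,0.1745,0.003,0,0,0,0.008,0.1745,0.003,0,0,0]'

```text
t: 9.0
eef_pos: [513.7, -104.8, 10.5]
tcp_rot: [[-0.191, -0.982, -0.001], [-0.982, 0.191, -0.0], [0.0, 0.001, -1.0]]
ft_force: [-0.7, 0.8, -1.0]
width: 50.0
gripper_force: 62.6
```

>>> apply_moves --increments '[0,0,0,0,0,0,0,0,0,0,0,0]'

```text
t: 9.2
eef_pos: [514.4, -104.1, 11.0]
tcp_rot: [[-0.19, -0.982, 0.001], [-0.982, 0.19, 0.0], [-0.0, -0.001, -1.0]]
ft_force: [-0.1, 0.1, -2.1]
width: 49.9
gripper_force: 62.6
```

>>> apply_moves --increments '[0,0,-0.002,0,0,0,0,0,-0.002,0,0,0]'

```text
t: 9.4
eef_pos: [514.6, -103.9, 9.6]
tcp_rot: [[-0.189, -0.982, 0.001], [-0.982, 0.189, -0.0], [0.0, -0.001, -1.0]]
ft_force: [-2.0, -1.2, 5.4]
width: 49.7
gripper_force: 63.3
```

>>> apply_moves --increments '[0,0,0,0,0,0,0,0,0,0,0,0,0,0,0,0,0,0,0,0,0,0,0,0,0,0,0,0,0,0,0,0,0,0,0,0,0,0,0,0,0,0,0,0,0.04,0,0,0,0,0,0.09,0,0,0,0,0,0.12,0,0,0,0,0,0.12,0,0,0]' --grip 0

```text
t: 10.5
eef_pos: [517.2, -103.5, 133.6]
tcp_rot: [[-0.189, -0.982, 0.011], [-0.982, 0.189, 0.0], [-0.002, -0.011, -1.0]]
ft_force: [0.6, -0.6, 0.0]
width: 85.4
gripper_force: 0.0
```

>>> apply_moves --increments '[-0.0575,0.406,0.0,0,0,10,-0.0575,0.406,0,0,0,10,-0.0575,0.406,0,0,0,10,-0.0575,0.406,0,0,0,10,-0.0575,0.406,0,0,0,10,-0.0575,0.406,0,0,0,10,-0.0575,0.406,0,0,0,10,-0.0575,0.406,0,0,0,10,-0.0575,0.406,0,0,0,10,-0.0575,0.406,-0.05,0,0,10,-0.0575,0.406,-0.05,0,0,10,-0.0575,0.406,-0.05,0,0,10]'

```text
t: 11.7
eef_pos: [456.1, 301.3, 77.7]
tcp_rot: [[-0.016, -1.0, -0.002], [-1.0, 0.016, -0.003], [0.003, 0.002, -1.0]]
ft_force: [-0.2, -0.6, 0.3]
width: 85.3
gripper_force: 0.0
```

Run:
```python
from meas import *
im=grab('top','pics/t2.png')[:,:,::-1]; s=grab('side','pics/s2.png')[:,:,::-1]
V=cv2.cvtColor(np.ascontiguousarray(im),cv2.COLOR_BGR2HSV)[...,2]
rep('ring',blob(V<62,(285,162,332,208)),21); rep('round',blob(V<118,(278,158,336,214)),7)
a=cv2.resize(im[150:260,100:250],None,fx=2.6,fy=3,interpolation=cv2.INTER_CUBIC)
b=cv2.resize(s[180:290,160:310],None,fx=2.6,fy=3,interpolation=cv2.INTER_CUBIC)
cv2.imwrite('pics/m2.png',np.hstack([a,b]))
```

```text
ring cen [ 513.2 -106. ] rect [ 513.  -106.1] [49.7 47.7] long-axis deg 88.8
round cen [ 514.5 -103.9] rect [ 514.4 -103.8] [105.6 106.4] long-axis deg 178.7
```

View pics/m2.png

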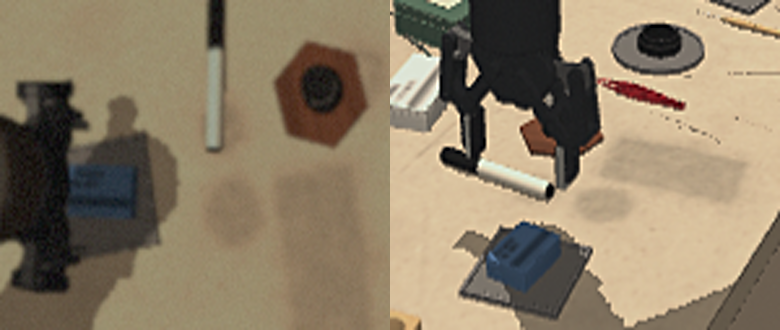

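The ring lies in the round tray within 3 mm of its middle, and the gripper stands over the box with the fingers on its x sides. Descending and gripping.

>>> apply_moves --increments '[0.0,0.001,-0.03,0,0,0,0,0.001,-0.055,0,0,0,0,0.001,-0.069,0,0,0,0,0.001,-0.069,0,0,0]'

```text
t: 12.2
eef_pos: [456.6, 302.8, 9.4]
tcp_rot: [[-0.017, -1.0, -0.001], [-1.0, 0.017, -0.001], [0.001, 0.001, -1.0]]
ft_force: [0.1, -0.7, -0.1]
width: 85.4
gripper_force: 0.0
```

>>> apply_moves --increments '[0,0,0,0,0,0,0,0,0,0,0,0,0,0,0,0,0,0,0,0,0,0,0,0,0,0,0,0,0,0,0,0,0,0,0,0,0,0,0,0,0,0,0,0,0,0,0,0]' --grip 255

```text
t: 13.0
eef_pos: [457.5, 304.4, 11.3]
tcp_rot: [[-0.016, -1.0, 0.003], [-1.0, 0.016, 0.002], [-0.002, -0.003, -1.0]]
ft_force: [-0.9, -0.5, 6.2]
width: 40.1
gripper_force: 62.2
```

>>> apply_moves --increments '[0,0,0.05,0,0,0,0,0,0.1,0,0,0,0.004,-0.049,0.1,0,0,-8.3,0.008,-0.098,0.1,0,0,-16.6,0.012,-0.147,0.1,0,0,-24.9,0.016,-0.196,0.1,0,0,-33.2,0.02,-0.245,0.1,0,0,-41.5,0.024,-0.294,0.1,0,0,-49.8,0.028,-0.343,0.1,0,0,-58.1,0.032,-0.392,0.1,0,0,-66.4,0.036,-0.441,0.1,0,0,-74.7,0.04,-0.49,0.1,0,0,-83]'

```text
t: 14.2
eef_pos: [496.3, -188.5, 110.0]
tcp_rot: [[-0.995, -0.1, 0.001], [-0.1, 0.995, 0.0], [-0.001, -0.0, -1.0]]
ft_force: [1.4, 0.7, 0.0]
width: 40.7
gripper_force: 61.3
```

>>> apply_moves --increments '[0.004,-0.045,0,0,0,-8.2,0.009,-0.09,0,0,0,-16.5,0.009,-0.096,0,0,0,-16.5,0.009,-0.096,-0.04,0,0,-16.5,0.009,-0.096,-0.07,0,0,-16.5,0.009,-0.096,-0.07,0,0,-16.5,0.009,-0.096,-0.07,0,0,-16.5]'

```text
t: 14.9
eef_pos: [505.7, -282.3, 39.9]
tcp_rot: [[-0.984, 0.18, -0.0], [0.18, 0.984, -0.0], [0.0, -0.0, -1.0]]
ft_force: [0.6, -0.3, -0.1]
width: 40.1
gripper_force: 61.3
```

Run:
```python
from h import *
o=ctrl.observe(); R=o['tcp_rot']; print(o['eef_pos'],np.degrees(np.arctan2(R[1,1],R[0,1])))
s=grab('side','pics/s3.png')[:,:,::-1]; im=grab('top','pics/t3.png')[:,:,::-1]
a=cv2.resize(im[140:240,330:440],None,fx=3.6,fy=4,interpolation=cv2.INTER_CUBIC)
b=cv2.resize(s[130:230,240:350],None,fx=3.6,fy=4,interpolation=cv2.INTER_CUBIC)
cv2.imwrite('pics/m3.png',np.hstack([a,b]))
```

```text
[ 505.72470737 -282.29462321   39.90202819] 79.65522106247344
```

View pics/m3.png

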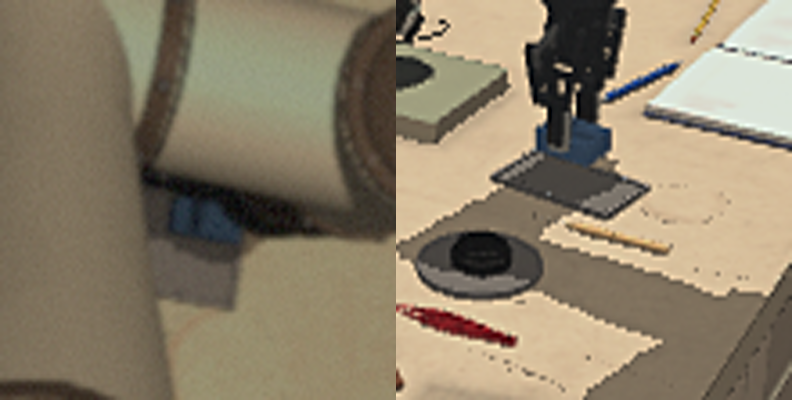

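The box hangs level over the oblong tray and lines up with it. Lowering.

>>> apply_moves --increments '[0,0,-0.018,0,0,0,0,0,-0.026,0,0,0,0,0,-0.0285,0,0,0,0,0,-0.0285,0,0,0]'

```text
t: 15.4
eef_pos: [506.0, -282.6, 11.7]
tcp_rot: [[-0.984, 0.181, 0.001], [0.181, 0.984, -0.0], [-0.001, -0.0, -1.0]]
ft_force: [0.1, 0.3, -0.8]
width: 40.5
gripper_force: 61.3
```

>>> apply_moves --increments '[0,0,-0.001,0,0,0,0,0,-0.001,0,0,0]'

```text
t: 15.6
eef_pos: [506.3, -282.7, 11.3]
tcp_rot: [[-0.984, 0.181, 0.002], [0.181, 0.984, -0.001], [-0.002, -0.0, -1.0]]
ft_force: [-1.0, 1.8, 5.0]
width: 40.6
gripper_force: 61.9
```

>>> apply_moves --increments '[0,0,0,0,0,0,0,0,0,0,0,0,0,0,0,0,0,0,0,0,0,0,0,0,0,0,0,0,0,0,0,0,0,0,0,0,0,0,0,0,0,0,0,0,0.04,0,0,0,0,0,0.09,0,0,0,0,0,0.12,0,0,0,0,0,0.12,0,0,0]' --grip 0

```text
t: 16.7
eef_pos: [508.6, -283.7, 135.6]
tcp_rot: [[-0.984, 0.18, 0.011], [0.18, 0.984, -0.004], [-0.011, -0.002, -1.0]]
ft_force: [-0.4, 0.1, 0.2]
width: 85.3
gripper_force: 0.0
```

>>> apply_moves --increments '[0.0245,0.38,0,0,0,19,0.0245,0.38,0,0,0,19,0.0245,0.38,0,0,0,19,0.0245,0.38,0,0,0,19,0.0245,0.38,0,0,0,19,0.0245,0.38,0,0,0,19,0.0245,0.38,0,0,0,19,0.0245,0.38,0,0,0,19,0.0245,0.38,0,0,0,19,0.0245,0.38,0,0,0,19,0.0245,0.38,0,0,0,19]'

```text
t: 17.8
eef_pos: [529.4, 96.6, 129.3]
tcp_rot: [[-0.989, -0.148, -0.001], [-0.148, 0.989, -0.001], [0.002, -0.0, -1.0]]
ft_force: [0.3, 0.6, -0.9]
width: 85.5
gripper_force: 0.0
```

Run:
```python
from meas import *
im=grab('top','pics/t4.png')[:,:,::-1]
hsv=cv2.cvtColor(np.ascontiguousarray(cv2.GaussianBlur(im,(3,3),0)),cv2.COLOR_BGR2HSV).astype(int); H,S,V=hsv[...,0],hsv[...,1],hsv[...,2]
rep('box',blob((H>85)&(H<130)&(S>60),(358,152,410,224)),25); rep('oblong',blob(V<118,(358,152,410,224)),7)
s=grab('side','pics/s4.png')[:,:,::-1]
a=cv2.resize(im[140:240,330:440],None,fx=3.6,fy=4,interpolation=cv2.INTER_CUBIC)
b=cv2.resize(s[140:240,180:290],None,fx=3.6,fy=4,interpolation=cv2.INTER_CUBIC)
cv2.imwrite('pics/m4.png',np.hstack([a,b]))
```

```text
box cen [ 505.1 -283.2] rect [ 505.2 -283.3] [41.3 56. ] long-axis deg 168.4
oblong cen [ 506.3 -283.4] rect [ 505.8 -283.2] [ 76.1 129.4] long-axis deg 169.5
```

View pics/m4.png

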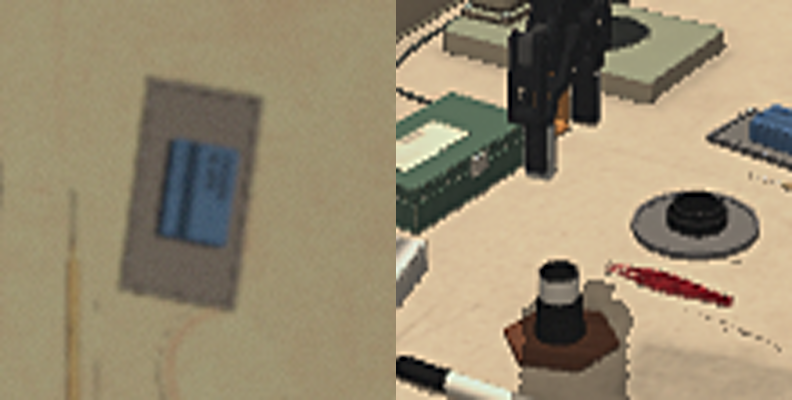

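The box lies centred in the oblong tray and the eyepiece stands upright on the pad. Now I'll grasp the eyepiece.

>>> apply_moves --increments '[0,0,-0.04,0,0,0,0,0,-0.08,0,0,0,0,0,-0.105,0,0,0,0,0,-0.117,0,0,0,0,0,-0.117,0,0,0]'

```text
t: 18.4
eef_pos: [529.2, 96.3, 11.6]
tcp_rot: [[-0.989, -0.148, -0.003], [-0.148, 0.989, -0.002], [0.003, -0.001, -1.0]]
ft_force: [-0.8, -0.1, 0.4]
width: 85.3
gripper_force: 0.0
```

>>> apply_moves --increments '[0,0,0,0,0,0,0,0,0,0,0,0,0,0,0,0,0,0,0,0,0,0,0,0,0,0,0,0,0,0,0,0,0,0,0,0,0,0,0,0,0,0,0,0,0,0,0,0]' --grip 255

```text
t: 19.2
eef_pos: [531.0, 98.0, 14.5]
tcp_rot: [[-0.989, -0.15, 0.003], [-0.15, 0.989, 0.001], [-0.003, 0.001, -1.0]]
ft_force: [-1.6, 0.6, 6.6]
width: 38.2
gripper_force: 60.1
```

>>> apply_moves --increments '[0,0,0.03,0,0,0,0,0,0.06,0,0,0,-0.016,0.041,0.06,0,0,0,-0.032,0.082,0.06,0,0,0,-0.048,0.123,0.06,0,0,0,-0.064,0.164,0.06,0,0,0,-0.075,0.192,0.06,0,0,0,-0.08,0.205,0.06,0,0,0,-0.08,0.205,0.06,0,0,0,-0.08,0.205,0.03,0,0,0,-0.08,0.205,0.01,0,0,0,-0.08,0.205,0.002,0,0,0]'

```text
t: 20.4
eef_pos: [449.0, 299.8, 14.4]
tcp_rot: [[-0.989, -0.148, -0.004], [-0.148, 0.989, -0.005], [0.005, -0.004, -1.0]]
ft_force: [-19.8, -5.8, 56.6]
width: 38.4
gripper_force: 66.0
```

>>> apply_moves --increments '[0,0,0,0,0,0,0,0,0,0,0,0]'

```text
t: 20.6
eef_pos: [450.5, 301.8, 15.4]
tcp_rot: [[-0.989, -0.148, 0.0], [-0.148, 0.989, 0.0], [-0.0, 0.0, -1.0]]
ft_force: [0.1, -0.8, -0.5]
width: 38.3
gripper_force: 60.5
```

>>> apply_moves --increments '[0,0,-0.001,0,0,0,0,0,-0.001,0,0,0]'

```text
t: 20.8
eef_pos: [450.5, 302.1, 14.6]
tcp_rot: [[-0.989, -0.149, 0.001], [-0.149, 0.989, 0.0], [-0.001, 0.0, -1.0]]
ft_force: [0.8, -1.8, 2.0]
width: 38.5
gripper_force: 60.8
```

>>> apply_moves --increments '[0,0,0,0,0,0,0,0,0,0,0,0,0,0,0,0,0,0,0,0,0,0,0,0,0,0,0,0,0,0,0,0,0,0,0,0,0,0,0,0,0,0,0,0,0.03,0,0,0,0,0,0.075,0,0,0,0,0,0.12,0,0,0,0,0,0.12,0,0,0]' --grip 0

```text
t: 21.9
eef_pos: [453.2, 305.5, 140.8]
tcp_rot: [[-0.989, -0.151, 0.01], [-0.15, 0.989, 0.01], [-0.012, 0.008, -1.0]]
ft_force: [1.1, 0.3, -0.1]
width: 85.2
gripper_force: 0.0
```

>>> apply_moves --increments '[0,-0.15,0.03,0,0,0,0,-0.25,0.05,0,0,0,0,-0.25,0.05,0,0,0,0,-0.25,0.05,0,0,0,0,-0.25,0.05,0,0,0,0,-0.25,0.05,0,0,0,0,-0.25,0.05,0,0,0]'

```text
t: 22.6
eef_pos: [449.9, 51.3, 184.1]
tcp_rot: [[-0.989, -0.146, 0.001], [-0.146, 0.989, 0.001], [-0.001, 0.0, -1.0]]
ft_force: [0.4, 0.7, -0.1]
width: 85.6
gripper_force: 0.0
```

Run:
```python
from meas import *
im=grab('top','pics/t5.png')[:,:,::-1]; s=grab('side','pics/s5.png')[:,:,::-1]
V=cv2.cvtColor(np.ascontiguousarray(cv2.GaussianBlur(im,(3,3),0)),cv2.COLOR_BGR2HSV)[...,2]
for z in(53,4): rep('eyep',blob(V<60,(112,188,168,244)),z)
a=cv2.resize(im[130:260,100:420],None,fx=2.4,fy=2.3,interpolation=cv2.INTER_CUBIC)
b=cv2.resize(s[160:300,160:340],None,fx=768/180,fy=2.1,interpolation=cv2.INTER_CUBIC)
cv2.imwrite('pics/m5.png',np.vstack([a,b]))
```

```text
eyep cen [455.1 306.4] rect [453.4 310.2] [17.  70.8] long-axis deg 122.8
eyep cen [456.5 323.1] rect [454.7 327.1] [17.8 74.5] long-axis deg 122.8
```

View pics/m5.png

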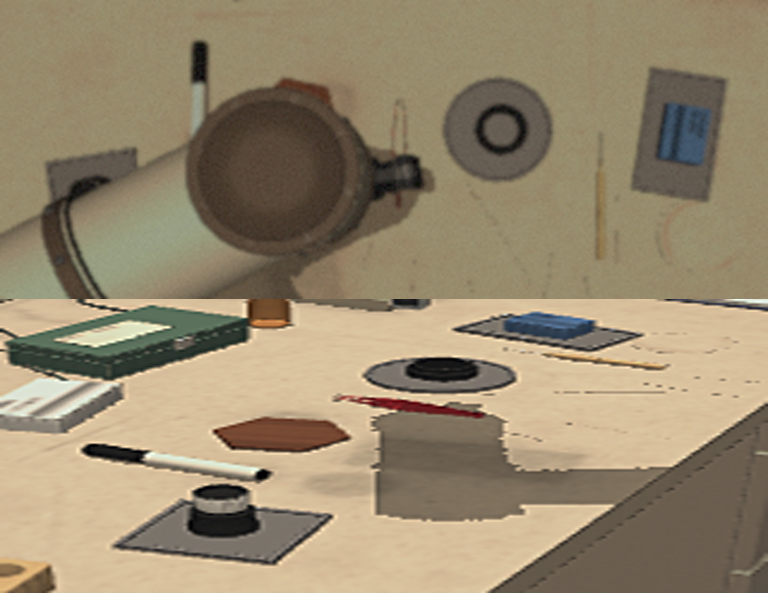

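The eyepiece stands upright near the middle of the square tray, the pad is empty, and the other two accessories and the tools are in place. Handing in.

```bash
python3 -c "
from rig import ctrl
print(ctrl.sign_off())"
```

```text
the job is handed in; nothing more can be done
None
```

I handed the job in at about 23 s of the 104 s allowed; the rig returned no verdict. In the final pictures the lens ring, eyepiece and coverslip box each stand near the middle of their own trays, the box lengthwise, with the pad empty after the eyepiece was parked there, and the forceps, needle and marker appear undisturbed.

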